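# Prop up the gluing jig and load its stud board

## Robot

A 6-joint arm with a two-finger parallel gripper is mounted at the origin on a cart in front of the work surface, level with it; the furniture and walls round the work are solid. World frame = base frame: x ahead of the robot, y to its left, z up, the work surface at z = 0. Lengths are in mm, angles in degrees, forces in N, time in s.
With the tool pointing down it reaches from about 350 to 850 mm from the base axis. Payload 8.1 kg.
Tool frame: the origin (TCP) lies on the centre line of the jaws, within the pads' length; the fingertips stand 19 mm ahead of it and the grasp point (between the pads) is the TCP; z points along the fingers, y is the line along which they close (so a half turn about z gives the same grasp; the last joint's range is limited). The gripper opens to 85 mm and grips with 20 to 120 N. Pads are 22 mm wide; open, the fingers measure 114 mm over their backs; the gripper's body (76 mm by 85 mm) begins 54 mm behind the grasp point. The pads swing forward as they close: fully open they stand 13 mm farther back than shut.
Start: joints at [-67.918, 7.471, 85.268, -0, 87.261, -4.893], TCP at [272.179, -534.719, 250.292] pointing down, gripper open.
Joint ranges: [-169.43, 169.43], [-51.17, 129.36], [1.28, 143.12], [-76.62, 256.62], [0, 156.53], [-152.29, 152.29]. Speed limits (degrees/s): [136.94, 136.94, 159.86, 180, 180, 180].

## Interface

Orientations are given as [roll, pitch, yaw] about the fixed x, y, z axes, in that order (R = Rz(yaw) Ry(pitch) Rx(roll)).
In Python, from bench import r gives the robot as it stands. The module is installed in compiled form; this text tells all that it offers.
- The arm moves only by the tool servo_tool, never from a script. Its arguments are lists of equal length, an entry for each row: "fingers": the finger opening in m, from 0 to 0.0854; "linear": the shift along the tool's x, y, z in m, a list of three; "rotation": the turn, a rotation vector about the tool's x, y, z in degrees, a list of three. A call has 1 to 10 rows; each row is the pose to reach, as a shift and turn from the pose commanded when the call began, along the tool's axes at that moment; what a row does not reach only later rows make up. A row lasts 1/10 s, in which the tool goes at most 50 mm and 8.59 degrees, less where a joint would pass 70% of its speed; a pose out of reach is approached as far as the arm can. A call with a gripper value outside its range is refused whole. The fingers move at their own pace and stop on an object; "force" is the grip in N (left out, the last holds). Time passes only in rows, so rows that repeat a pose let the fingers close. It gives the time, the measured TCP pose, the force, the opening and the grip force at its end, in the units of the state.
- r.sense(): the state, without advancing time (a new reading comes with each control period).
- r.snapshot(name): name is "side" or "top" or "wrist"; returns a dict with "frame" (420x560x3 uint8, red, green, blue), "fx", "fy", "cx", "cy" (pixels), "k1" (the pictures are not rectified: a ray, as slopes to the right and down, at radius r is drawn at 1 + k1 r^2 times it, then the intrinsics apply), "camera_from_world" (4x4, takes a point from world to camera coordinates). Camera axes: x right, y up, looking along -z (the intrinsics and any distortion apply to the point x, -y, -z); pixel columns grow to the right and rows downward; lengths in mm; the calibration is good to about 2 mm. A picture is of the moment at which its call begins. There is no depth.
- r.hand_in(): hands the job in; it is judged then, once.
The state is a dict: "time": time; "joint_pos": joint angles; "qd": joint speeds; "joint_efforts": joint torques, N m; "tool_pos": TCP position; "tcp_rot": TCP orientation; "ft_force": force on the tool from outside, world axes, zero at the start; "wrist_torque": the same for the moment, N m; "finger_gap": finger opening in mm; "grip_force": force on a finger pad.
Only numpy, scipy, OpenCV 4.12 (cv2) and the standard library are available. Lean on these libraries where they do the work, as an engineer would, in place of code of your own. Each camera call takes 0.05 s, during which the arm holds its last target. There are 200 camera calls.

## Task

Get the gluing jig ready: swing the prop leg's ball lever all the way over until it snaps past centre and locks, so that the drooping stud board stands level on it, and take the lid off the wooden box and lay it flat on the grey work board. Then put every wheel from the box onto a stud set of its own on the board, hub up and flush with the board, all three studs in its holes; last, put the lid back squarely on the empty box. Leave the tape measure, the screwdriver and the masking tape where they are.

Things in the scene. Friction and masses are not known exactly. Their poses are not given: they have to be found in the camera images.
- leg_pivot (a point): On the axis of the gluing jig's prop leg, in the plane in which its ball lever swings, 20 mm above the grey work board (whose flat top is at z = 0.040). The jig: fixed plywood foot, 140 x 290 mm, with a hinged stud board over it. x = jig x, the leg's axis, from the lever to the board (away from the robot); y = along the jig, to the robot's left; z up. The lever's plane is 85 mm before the board's middle line, about 35 mm clear of its front edge
- lever_ball (a point): Centre of the black ball, 26 mm across, at the top of the prop leg's hand lever (10 mm steel rod), 130 mm from leg_pivot. Folded, the lever leans 45 degrees to the jig's +y (ball 112 mm above the work board); locked, 42 degrees to its -y (117 mm); on the way it stands upright (150 mm). Push or pull the ball along this arc
- leg (a joint): Prop leg angle, rad: 0 = folded (start), 1.52 = locked at its stop; grows as the ball goes from the jig's +y to its -y side. A gas spring drives it back to 0 until about 1.13 rad (lever 20 degrees past upright); beyond, it snaps the leg to the stop and holds it there. Up to about 6 N at the ball. The leg's roller lifts the board's front edge as the leg rises
- board (a joint): Slope of the hinged stud board in rad: 0 = level, 0.31 = drooping with its front edge down (start). The board, 100 x 265 x 14 mm, hinges on its far edge and lies loosely on the leg; its top is 86 mm above the work board when level
- station_1 (a point): Centre of stud set 1 on the board's top face (right end, jig -y); sets are 84 mm apart. Three steel studs, 7 mm thick and 16 mm tall with tapered tips, stand round it on a 24.5 mm radius, at 0, 120 and 240 degrees from this point's x axis. z is the board's normal
- station_2 (a point): Centre of stud set 2 on the board's top face (middle); sets are 84 mm apart. Three steel studs, 7 mm thick and 16 mm tall with tapered tips, stand round it on a 24.5 mm radius, at 0, 120 and 240 degrees from this point's x axis. z is the board's normal
- station_3 (a point): Centre of stud set 3 on the board's top face (left end, jig +y); sets are 84 mm apart. Three steel studs, 7 mm thick and 16 mm tall with tapered tips, stand round it on a 24.5 mm radius, at 0, 120 and 240 degrees from this point's x axis. z is the board's normal
- box_rim (a point): Centre of the mouth of the fixed wooden box, level with its rim, 62 mm above the work board. Box 96 (x) x 270 (y) x 62 mm outside, walls and floor 7 mm; low 23 mm high dividers part it into three bays along y, centres 87 mm apart, each with at most one wheel lying in it. x points away from the robot, y along the box, z up
- lid_knob (a point): Middle of the round wooden knob of the loose plywood lid, 26 mm above the lid plate's underside. Knob 30 mm across at its widest, 24 at its foot, 32 mm tall. Plate 102 (x) x 276 (y) x 9 mm, about 0.2 kg; axes as the box's when closed (either way round fits). Two 6 mm strips under it enter the box with 6 mm play. This point: closed, 26 mm above box_rim; flat on the work board, 32 mm above it
- wheel_1_mid (a point): Centre, half-way up, of a plywood wheel (one of up to three alike; None if absent), about 0.1 kg: a disc 70 mm in diameter and 18 mm thick with a round wooden hub 30 mm in diameter standing on it to 52 mm over the underside; this point is 26 mm above the underside. Three through holes, 11 mm, on a 24.5 mm radius at 0, 120 and 240 degrees from this point's x axis. z up along the hub
- wheel_2_mid (a point): Centre, half-way up, of a plywood wheel (one of up to three alike; None if absent), about 0.1 kg: a disc 70 mm in diameter and 18 mm thick with a round wooden hub 30 mm in diameter standing on it to 52 mm over the underside; this point is 26 mm above the underside. Three through holes, 11 mm, on a 24.5 mm radius at 0, 120 and 240 degrees from this point's x axis. z up along the hub
- wheel_3_mid (a point): Centre, half-way up, of a plywood wheel (one of up to three alike; None if absent), about 0.1 kg: a disc 70 mm in diameter and 18 mm thick with a round wooden hub 30 mm in diameter standing on it to 52 mm over the underside; this point is 26 mm above the underside. Three through holes, 11 mm, on a 24.5 mm radius at 0, 120 and 240 degrees from this point's x axis. z up along the hub
- tape_measure: Bystander: tape measure, 65 x 71 x 65 mm, standing on the worktop; origin at its underside
- screwdriver: Bystander: blue screwdriver, 129 x 111 x 27 mm as it lies; origin at its underside
- masking_tape: Bystander: roll of masking tape, 100 mm in diameter and 24 mm high, lying flat; origin at its underside

How it is judged (in metres and radians):
On the way, in this order (a step that is already met when the one before it is completed fails the run):
1. the prop leg is locked with the board level on it, and the lid lies flat on the work board beside the box (value of joint leg above 1.45 rad and value of joint board between -0.03 and 0.03 rad and horizontal distance between lid_knob and box_rim above 0.1 m and height (world z) of lid_knob below 0.085 m and angle between lid_knob's own z axis and vertical below 0.1 rad), for 0.2 s.
2. with the leg still locked and the lid still off, every wheel sits flush on a stud set of its own (value of joint leg above 1.45 rad and value of joint board between -0.03 and 0.03 rad and horizontal distance between lid_knob and box_rim above 0.1 m and ((horizontal distance between wheel_1_mid and station_1 below 0.006 m and z of wheel_1_mid in the frame of station_1 between 0.022 and 0.029 m) or (horizontal distance between wheel_1_mid and station_2 below 0.006 m and z of wheel_1_mid in the frame of station_2 between 0.022 and 0.029 m) or (horizontal distance between wheel_1_mid and station_3 below 0.006 m and z of wheel_1_mid in the frame of station_3 between 0.022 and 0.029 m)) and angle between each of wheel_1_mid, wheel_2_mid, wheel_3_mid's own z axis and vertical below 0.06 rad and ((horizontal distance between wheel_2_mid and station_1 below 0.006 m and z of wheel_2_mid in the frame of station_1 between 0.022 and 0.029 m) or (horizontal distance between wheel_2_mid and station_2 below 0.006 m and z of wheel_2_mid in the frame of station_2 between 0.022 and 0.029 m) or (horizontal distance between wheel_2_mid and station_3 below 0.006 m and z of wheel_2_mid in the frame of station_3 between 0.022 and 0.029 m)) and ((horizontal distance between wheel_3_mid and station_1 below 0.006 m and z of wheel_3_mid in the frame of station_1 between 0.022 and 0.029 m) or (horizontal distance between wheel_3_mid and station_2 below 0.006 m and z of wheel_3_mid in the frame of station_2 between 0.022 and 0.029 m) or (horizontal distance between wheel_3_mid and station_3 below 0.006 m and z of wheel_3_mid in the frame of station_3 between 0.022 and 0.029 m))), for 0.2 s.
At the end, for the whole second after the job is handed in: Leg locked (over 1.45 rad), board level (within 0.03 rad); each wheel hub up on a stud set, within 6 mm of its centre, its middle 22 to 29 mm above the board (26 flush), tilt under 0.06 rad; lid flat on the box, within 9 mm of centred and 0.1 rad of square; all at rest (value of joint leg above 1.45 rad and value of joint board between -0.03 and 0.03 rad and ((horizontal distance between wheel_1_mid and station_1 below 0.006 m and z of wheel_1_mid in the frame of station_1 between 0.022 and 0.029 m) or (horizontal distance between wheel_1_mid and station_2 below 0.006 m and z of wheel_1_mid in the frame of station_2 between 0.022 and 0.029 m) or (horizontal distance between wheel_1_mid and station_3 below 0.006 m and z of wheel_1_mid in the frame of station_3 between 0.022 and 0.029 m)) and angle between each of wheel_1_mid, wheel_2_mid, wheel_3_mid's own z axis and vertical below 0.06 rad and ((horizontal distance between wheel_2_mid and station_1 below 0.006 m and z of wheel_2_mid in the frame of station_1 between 0.022 and 0.029 m) or (horizontal distance between wheel_2_mid and station_2 below 0.006 m and z of wheel_2_mid in the frame of station_2 between 0.022 and 0.029 m) or (horizontal distance between wheel_2_mid and station_3 below 0.006 m and z of wheel_2_mid in the frame of station_3 between 0.022 and 0.029 m)) and ((horizontal distance between wheel_3_mid and station_1 below 0.006 m and z of wheel_3_mid in the frame of station_1 between 0.022 and 0.029 m) or (horizontal distance between wheel_3_mid and station_2 below 0.006 m and z of wheel_3_mid in the frame of station_2 between 0.022 and 0.029 m) or (horizontal distance between wheel_3_mid and station_3 below 0.006 m and z of wheel_3_mid in the frame of station_3 between 0.022 and 0.029 m)) and x of lid_knob in the frame of box_rim between -0.009 and 0.009 m and y of lid_knob in the frame of box_rim between -0.009 and 0.009 m and z of lid_knob in the frame of box_rim below 0.03 m and angle between lid_knob's own z axis and vertical below 0.05 rad and angle between the x axis of lid_knob and the x axis of box_rim, either way round below 0.1 rad and linear speed of each of lid, wheel_1, wheel_2, wheel_3 below 0.02 m/s); the robot touches nothing.
It fails at once if the tape measure is moved by more than 30 mm (distance of tape_measure from where it was at the start of the episode above 0.03 m).
It fails at once if the screwdriver is moved by more than 30 mm (distance of screwdriver from where it was at the start of the episode above 0.03 m).
It fails at once if the masking tape is moved by more than 30 mm (distance of masking_tape from where it was at the start of the episode above 0.03 m).
Of wheel_1, wheel_2, wheel_3 only 2 to 3 are there at a start; the rules pass over those that are not, and their reading is None.
At some moment in a run one of lid, wheel_1, wheel_2, wheel_3 may be knocked a few centimetres aside while the robot is not near it.
It also fails if it takes over 210 s, if anything falls off the work surface, if the arm or the gripper's body presses on something with over 40 N, if the wrist force passes 120 N, or if a joint passes its speed limit or range.

## Working session

There is one attempt and no reset: what is moved stays moved. The work goes in short steps, Python scripts to look and compute and a tool call to move; the robot and the scene stay as the last step left them, time stands still between calls to the robot, and variables do not carry over. Pictures are saved under pics/ and viewed, at most 14 in all, crops included, and the job is handed in when it is done.

Besides the shell and the picture viewer there is one more tool, called after "Emit:" as name(argument=value, ...) on one line, values as JSON. servo_tool: Moves the arm, as the interface text tells. Its arguments: {"type":"object","properties":{"fingers":{"type":"array","items":{"type":"number"}},"linear":{"type":"array","items":{"type":"array","items":{"type":"number"}}},"rotation":{"type":"array","items":{"type":"array","items":{"type":"number"}}},"force":{"type":"number"}},"required":["fingers","linear","rotation"]}

```bash
mkdir -p pics
cat > h.py <<'E'
import numpy as np, cv2
from scipy.spatial.transform import Rotation as R
from bench import r
np.set_printoptions(precision=1,suppress=True)
def snap(n,f=None):
    s=r.snapshot(n)
    if f: cv2.imwrite('pics/'+f,cv2.cvtColor(s['frame'],cv2.COLOR_RGB2BGR))
    np.savez('last_%s.npz'%n,**s); return s
def load(n): return dict(np.load('last_%s.npz'%n))
def ray(s,u,v):
    x,y=(u-s['cx'])/s['fx'],(v-s['cy'])/s['fy']
    a,b=x,y
    for _ in range(30):
        k=1+s['k1']*(a*a+b*b); a,b=x/k,y/k
    T=s['camera_from_world']; d=T[:3,:3].T@np.array([a,-b,-1.]); o=-T[:3,:3].T@T[:3,3]
    return o,d
def at(s,u,v,z):
    o,d=ray(s,u,v); return o+d*(z-o[2])/d[2]
def proj(s,p):
    T=s['camera_from_world']; c=T[:3,:3]@np.asarray(p,float)+T[:3,3]
    a,b=c[0]/-c[2],-c[1]/-c[2]; k=1+s['k1']*(a*a+b*b)
    return np.array([s['cx']+s['fx']*a*k,s['cy']+s['fy']*b*k])
def tool(): 
    st=r.sense(); return np.array(st['tool_pos']),R.from_euler('xyz',st['tcp_rot'],degrees=True)
def to(p,yaw=None):
    """shift in tool axes (m) and turn for world target p, tool down with given yaw of tool y-axis"""
    t,Q=tool(); sh=Q.inv().apply(np.asarray(p,float)-t)/1000
    print('shift m',np.round(sh,4),end=' ')
    if yaw is not None:
        y=np.array([np.cos(np.radians(yaw)),np.sin(np.radians(yaw)),0]); z=np.array([0,0,-1.])
        best=min((np.degrees((Q.inv()*R.from_matrix(np.c_[np.cross(q,z),q,z])).as_rotvec()) for q in (y,-y)),key=np.linalg.norm)
        print('rot',np.round(best,2),end='')
    print()
E
python3 - <<'E'
from h import *
a=snap('top','top0.png');b=snap('side','side0.png');snap('wrist','wrist0.png')
print(r.sense()); print(ray(a,280,210),ray(b,280,210))
E
```

```text
{'time': 0.15, 'joint_pos': array([-67.9,   7.5,  85.3,  -0. ,  87.3,  -4.9]), 'qd': array([ 0.1, -0.1, -0.3,  0. , -0.1,  0. ]), 'joint_efforts': array([  0. , -57. , -50.1,  -0. ,   0. ,  -0. ]), 'tool_pos': array([ 272. , -534.3,  249.5]), 'tcp_rot': array([-179.9,   -0. ,   27. ]), 'ft_force': array([-0.3,  1.1, -0.2]), 'wrist_torque': array([ 0.,  0., -0.]), 'grip_force': 0.0, 'finger_gap': 85.47110065986584}
(array([ 191.9,   -8. , 1556.5]), array([ 0.2,  0. , -1. ])) (array([  397. , -1210.3,   976.7]), array([ 0.1,  0.8, -0.6]))
```

View pics/top0.png

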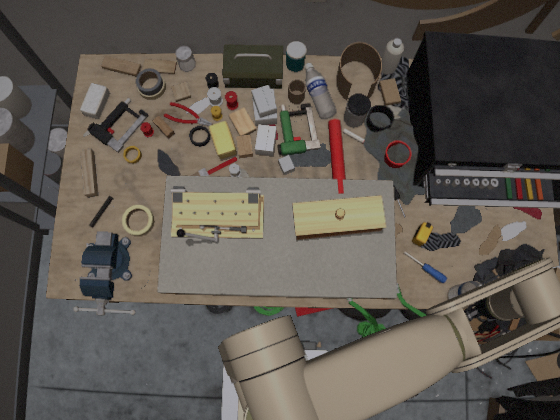

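View pics/side0.png

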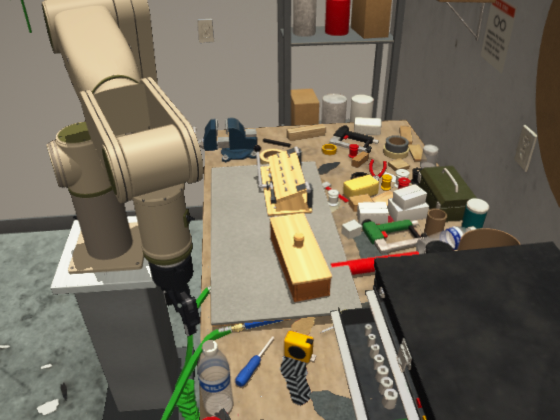

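Run:
```python
from h import *
s=load('top');f=s['frame'][170:300,155:400]
cv2.imwrite('pics/c1.png',cv2.cvtColor(cv2.resize(f,None,fx=3.2,fy=3.2,interpolation=cv2.INTER_CUBIC),cv2.COLOR_RGB2BGR))
for n,u,v,z in [('ball',181,234,152),('knob',340,213.5,134),('boardTL',163,178,40),('boardBL',160,293,40),('boardBR',396,298,40),('boardTR',394,180,40)]: print(n,at(s,u,v,z))
```

```text
ball [471.9 282.7 152. ]
knob [ 548.9 -183.4  134. ]
boardTL [678.2 378.5  40. ]
boardBL [307.1 359.3  40. ]
boardBR [ 308.8 -367.3   40. ]
boardTR [ 688.8 -372.4   40. ]
```

View pics/c1.png

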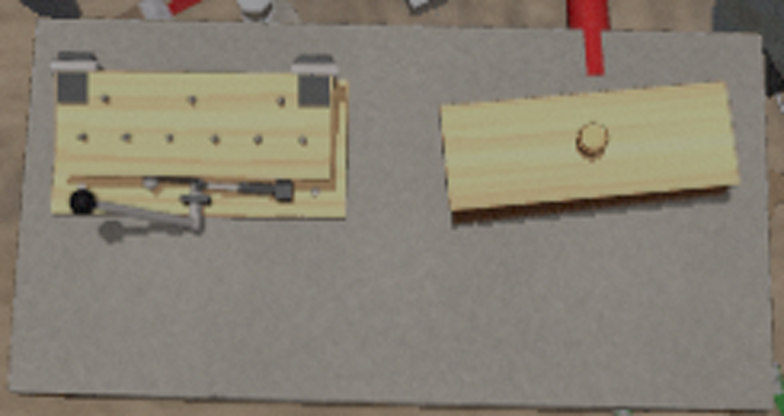

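Run:
```python
from h import *
s=load('top')
g=lambda u,v,z: at(s,155+(u+.5)/3.2-.5,170+(v+.5)/3.2-.5,z)
L=[g(u,v,111) for u,v in [(442,105),(724,83),(738,185),(452,210)]]
print('lid',np.array(L),np.mean(L,0))
for i,j in [(0,1),(3,2)]: d=L[i]-L[j];print(np.degrees(np.arctan2(-d[0],d[1])),np.linalg.norm(d))
print('knob',g(592,139,140))
F=[g(u,v,52) for u,v in [(52,213),(346,217)]];d=F[0]-F[1];print('foot',F,np.degrees(np.arctan2(-d[0],d[1])),np.linalg.norm(d))
print('ball',g(82,201,152)); print('hinge', g(60,72,126),g(333,74,126))
P=[g(*p,126) for p in [(105,99),(193,100),(281,101)]];print(np.array(P))
```

```text
lid [[ 585.9  -42.8  111. ]
 [ 614.2 -312.8  111. ]
 [ 514.5 -323.5  111. ]
 [ 484.5  -53.8  111. ]] [ 549.8 -183.2  111. ]
5.999359212026395 271.44649237903576
6.335983699594845 271.2778615034983
knob [ 548.6 -181.7  140. ]
foot [array([483.9, 334.9,  52. ]), array([487.1,  47.1,  52. ])] 0.6454885621084128 287.8576455695318
ball [476.4 285.2 152. ]
hinge [606.  320.7 126. ] [609.7  60.9 126. ]
[[580.4 275.6 126. ]
 [581.3 192.  126. ]
 [582.2 108.9 126. ]]
```

```bash
python3 -c "
from h import *
to([476,285,250],0.6)"
```

```text
shift m [ 0.6 -0.6  0. ] rot [ -0.1  -0.1 -63.6]
```

```bash
sed -i 's/precision=1/precision=4/' h.py; python3 -c "
from h import *
to([476,285,250],0.6)"
```

```text
shift m [ 0.5534 -0.6377  0.0005] rot [ -0.07  -0.05 -63.62]
```

Emit:
servo_tool(fingers=[0.05, 0.05, 0.05, 0.05, 0.05, 0.05, 0.05, 0.05, 0.05, 0.05], linear=[[0.553, -0.638, 0], [0.553, -0.638, 0], [0.553, -0.638, 0], [0.553, -0.638, 0], [0.553, -0.638, 0], [0.553, -0.638, 0], [0.553, -0.638, 0], [0.553, -0.638, 0], [0.553, -0.638, 0], [0.553, -0.638, 0]], rotation=[[0, 0, -63.6], [0, 0, -63.6], [0, 0, -63.6], [0, 0, -63.6], [0, 0, -63.6], [0, 0, -63.6], [0, 0, -63.6], [0, 0, -63.6], [0, 0, -63.6], [0, 0, -63.6]], force=30)

```text
time: 1.15
tool_pos: [392.6, -47.5, 250.4]
tcp_rot: [180.0, 0.0, 90.6]
ft_force: [1.7, -0.4, -0.4]
finger_gap: 49.9
grip_force: 0.0
```

```bash
python3 -c "
from h import *
to([476,285,240],0.6)"
```

```text
shift m [0.3317 0.0867 0.0103] rot [ 0.04  0.02 -0.04]
```

Emit:
servo_tool(fingers=[0.05, 0.05, 0.05, 0.05, 0.05, 0.05, 0.05, 0.05, 0.05], linear=[[0.332, 0.087, 0], [0.332, 0.087, 0], [0.332, 0.087, 0], [0.332, 0.087, 0], [0.332, 0.087, 0], [0.332, 0.087, 0], [0.332, 0.087, 0], [0.332, 0.087, 0], [0.332, 0.087, 0]], rotation=[[0, 0, 0], [0, 0, 0], [0, 0, 0], [0, 0, 0], [0, 0, 0], [0, 0, 0], [0, 0, 0], [0, 0, 0], [0, 0, 0]])

```text
time: 2.05
tool_pos: [475.8, 284.1, 249.3]
tcp_rot: [-179.9, 0.1, 90.7]
ft_force: [0.4, 0.0, 0.7]
finger_gap: 49.8
grip_force: 0.0
```

```bash
python3 -c "
from h import *
w=snap('wrist','w1.png'); print(tool()[0], proj(w,tool()[0]),proj(w,[476,285,152]), ray(w,280,210),w['fx'])
"
```

```text
[475.9538 283.1639 249.6988] [280.2341 292.0829] [279.482  217.8952] (array([474.2273, 353.8148, 372.5732]), array([ 0.009 , -0.2749, -0.9615])) 330.48630906197656
```

View pics/w1.png

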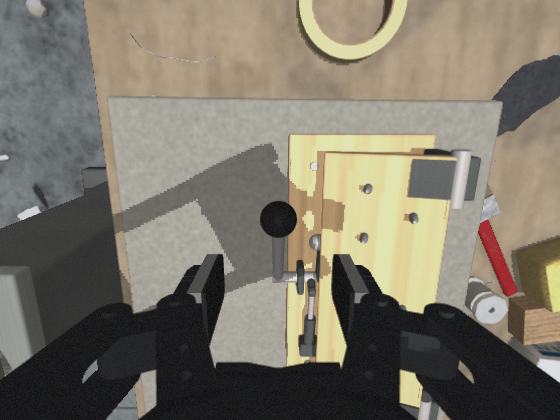

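Emit:
servo_tool(fingers=[0.05, 0.05, 0.05, 0.015, 0.015, 0.015, 0.015, 0.015], linear=[[0.001, 0, 0.045], [0.001, 0, 0.085], [0.001, 0, 0.097], [0.001, 0, 0.097], [0.001, 0, 0.097], [0.001, 0, 0.097], [0.001, 0, 0.097], [0.001, 0, 0.097]], rotation=[[0, 0, 0], [0, 0, 0], [0, 0, 0], [0, 0, 0], [0, 0, 0], [0, 0, 0], [0, 0, 0], [0, 0, 0]], force=30)

```text
time: 2.9
tool_pos: [476.2, 283.8, 154.9]
tcp_rot: [-180.0, 0.0, 90.6]
ft_force: [-3.7, -3.0, -4.9]
finger_gap: 24.1
grip_force: 29.6
```

Emit:
servo_tool(fingers=[0.015, 0.015, 0.015, 0.015, 0.015, 0.015, 0.015, 0.015, 0.015, 0.015], linear=[[-0.008, 0, -0.0075], [-0.017, 0, -0.0145], [-0.027, 0, -0.0207], [-0.037, 0, -0.026], [-0.047, 0, -0.0305], [-0.058, 0, -0.0335], [-0.069, 0, -0.036], [-0.0805, 0, -0.0375], [-0.092, 0, -0.038], [-0.103, 0, -0.0375]], rotation=[[0, 0, 0], [0, 0, 0], [0, 0, 0], [0, 0, 0], [0, 0, 0], [0, 0, 0], [0, 0, 0], [0, 0, 0], [0, 0, 0], [0, 0, 0]])

```text
time: 3.9
tool_pos: [477.2, 181.2, 193.1]
tcp_rot: [179.9, -0.1, 90.6]
ft_force: [-8.5, 2.6, 2.0]
finger_gap: 23.3
grip_force: 29.5
```

Emit:
servo_tool(fingers=[0.015, 0.015, 0.015, 0.015, 0.015, 0.015, 0.015, 0.015, 0.015, 0.015], linear=[[-0.011, 0, 0.0015], [-0.0223, 0, 0.004], [-0.033, 0, 0.0075], [-0.0436, 0, 0.0117], [-0.0535, 0, 0.017], [-0.0633, 0, 0.023], [-0.07, 0, 0.0285], [-0.0757, 0, 0.033], [-0.077, 0, 0.034], [-0.077, 0, 0.034]], rotation=[[0, 0, 0], [0, 0, 0], [0, 0, 0], [0, 0, 0], [0, 0, 0], [0, 0, 0], [0, 0, 0], [0, 0, 0], [0, 0, 0], [0, 0, 0]])

```text
time: 4.9
tool_pos: [478.0, 104.3, 156.5]
tcp_rot: [-180.0, -0.0, 90.6]
ft_force: [-0.1, 0.7, 0.3]
finger_gap: 14.9
grip_force: 0.0
```

Emit:
servo_tool(fingers=[0.03, 0.05, 0.06, 0.06, 0.06, 0.06], linear=[[0, 0, 0], [0, 0, -0.05], [0, 0, -0.1], [0, 0, -0.15], [0, 0, -0.15], [0, 0, -0.15]], rotation=[[0, 0, 0], [0, 0, 0], [0, 0, 0], [0, 0, 0], [0, 0, 0], [0, 0, 0]])

```text
time: 5.5
tool_pos: [479.2, 104.9, 309.0]
tcp_rot: [179.7, -0.0, 90.6]
ft_force: [-0.3, 0.1, -0.9]
finger_gap: 60.0
grip_force: 0.0
```

```bash
python3 -c "
from h import *
w=snap('wrist','w2.png'); to([548.5,-182,240],6)
"
```

```text
shift m [-0.2875  0.0672  0.0669] rot [ 0.05 -0.01 -5.4 ]
```

View pics/w2.png

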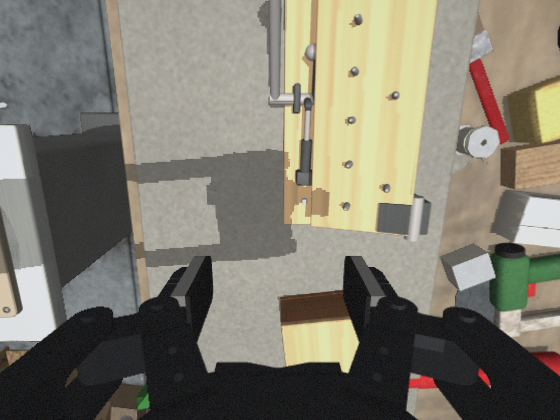

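Emit:
servo_tool(fingers=[0, 0, 0, 0, 0, 0, 0, 0, 0, 0], linear=[[0.05, 0, 0], [0.1, 0, 0], [0.15, 0, 0], [0.2, 0, 0], [0.2105, 0, 0.02], [0.2105, 0, 0.06], [0.2105, 0, 0.1], [0.2105, 0, 0.14], [0.2105, 0, 0.145], [0.2105, 0, 0.145]], rotation=[[0, 0, 0], [0, 0, 0], [0, 0, 0], [0, 0, 0], [0, 0, 0], [0, 0, 0], [0, 0, 0], [0, 0, 0], [0, 0, 0], [0, 0, 0]])

```text
time: 6.55
tool_pos: [474.3, 314.1, 159.5]
tcp_rot: [-179.7, 0.1, 90.6]
ft_force: [0.2, -0.0, 0.2]
finger_gap: 0.1
grip_force: 0.0
```

Emit:
servo_tool(fingers=[0, 0, 0, 0, 0, 0, 0, 0, 0, 0], linear=[[-0.012, 0.002, -0.0085], [-0.021, 0.002, -0.0165], [-0.031, 0.002, -0.0227], [-0.041, 0.002, -0.028], [-0.051, 0.002, -0.0325], [-0.062, 0.002, -0.0355], [-0.073, 0.002, -0.038], [-0.0845, 0.002, -0.0395], [-0.096, 0.002, -0.04], [-0.107, 0.002, -0.0395]], rotation=[[0, 0, 0], [0, 0, 0], [0, 0, 0], [0, 0, 0], [0, 0, 0], [0, 0, 0], [0, 0, 0], [0, 0, 0], [0, 0, 0], [0, 0, 0]])

```text
time: 7.55
tool_pos: [480.0, 207.0, 203.3]
tcp_rot: [179.8, -0.1, 90.5]
ft_force: [-0.1, 2.3, 1.5]
finger_gap: 0.2
grip_force: 1.2
```

Emit:
servo_tool(fingers=[0, 0, 0, 0, 0, 0, 0, 0, 0, 0], linear=[[-0.011, 0, 0.001], [-0.0223, 0, 0.003], [-0.033, 0, 0.006], [-0.0436, 0, 0.01], [-0.0535, 0, 0.015], [-0.0633, 0, 0.02], [-0.07, 0, 0.0255], [-0.0757, 0, 0.03], [-0.077, 0, 0.031], [-0.077, 0, 0.031]], rotation=[[0, 0, 0], [0, 0, 0], [0, 0, 0], [0, 0, 0], [0, 0, 0], [0, 0, 0], [0, 0, 0], [0, 0, 0], [0, 0, 0], [0, 0, 0]])

```text
time: 8.55
tool_pos: [479.8, 130.8, 170.0]
tcp_rot: [-180.0, -0.0, 90.6]
ft_force: [1.0, 0.3, 0.3]
finger_gap: 0.1
grip_force: 0.0
```

Emit:
servo_tool(fingers=[0, 0, 0.05, 0.06, 0.06, 0.06], linear=[[0, 0, -0.05], [0, 0, -0.1], [0, 0, -0.15], [0, 0, -0.17], [0, 0, -0.17], [0, 0, -0.17]], rotation=[[0, 0, 0], [0, 0, 0], [0, 0, 0], [0, 0, 0], [0, 0, 0], [0, 0, 0]])

```text
time: 9.15
tool_pos: [480.0, 131.3, 340.4]
tcp_rot: [179.9, -0.0, 90.6]
ft_force: [-0.1, -0.4, -0.4]
finger_gap: 57.8
grip_force: 0.0
```

```bash
python3 -c "
from h import *
w=snap('wrist','w3.png'); to([548.5,-182,240],6)
"
```

```text
shift m [-0.3138  0.0659  0.0991] rot [-0.08  0.   -5.4 ]
```

View pics/w3.png

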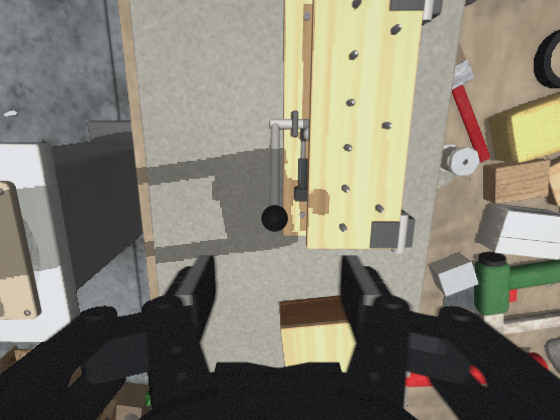

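```bash
python3 -c "
from h import *
s=load('wrist'); im=cv2.cvtColor(s['frame'],cv2.COLOR_RGB2GRAY)
P=[]
for u,v in [(379,208),(345,188),(343,227),(386,125),(350,102),(348,147),(393,44),(353,55),(357,3)]:
    P.append(at(s,u,v,140)[:2])
P=np.array(P)
# fit: jig origin (station2) & yaw
M=[]
for k in (-1,0,1):
    for a in (0,120,240):
        M.append([24.5*np.cos(np.radians(a)),84*k+24.5*np.sin(np.radians(a))])
M=np.array(M)
for i in range(0,9,3): # match order of near studs
    if P[i+1,1]<P[i+2,1]: P[[i+1,i+2]]=P[[i+2,i+1]]
p=P-P.mean(0);m=M-M.mean(0)
th=np.arctan2((m[:,0]*p[:,1]-m[:,1]*p[:,0]).sum(),(m*p).sum());c,si=np.cos(th),np.sin(th);Rm=np.array([[c,-si],[si,c]])
print(np.degrees(th),P.mean(0),'res',P-(m@Rm.T+P.mean(0)))
for k in (-1,0,1): print(k,P.mean(0)+Rm@[0,84*k])
"
```

```text
0.1774856957167431 [558.0367 191.8347] res [[ -0.287    3.9595]
 [  0.6469   3.255 ]
 [  1.1678   4.5664]
 [ -1.1822   1.5638]
 [  0.0839   0.852 ]
 [  0.9764   2.0693]
 [ -1.8932 -12.9871]
 [  0.4806  -2.4762]
 [  0.0069  -0.8027]]
-1 [558.2969 107.8351]
0 [558.0367 191.8347]
1 [557.7765 275.8343]
```

Emit:
servo_tool(fingers=[0.06, 0.06, 0.06, 0.06, 0.06, 0.06, 0.06, 0.06, 0.06, 0.06], linear=[[-0.314, 0.066, 0.05], [-0.314, 0.066, 0.05], [-0.314, 0.066, 0.05], [-0.314, 0.066, 0.05], [-0.314, 0.066, 0.05], [-0.314, 0.066, 0.05], [-0.314, 0.066, 0.05], [-0.314, 0.066, 0.05], [-0.314, 0.066, 0.05], [-0.314, 0.066, 0.05]], rotation=[[0, 0, -5.4], [0, 0, -5.4], [0, 0, -5.4], [0, 0, -5.4], [0, 0, -5.4], [0, 0, -5.4], [0, 0, -5.4], [0, 0, -5.4], [0, 0, -5.4], [0, 0, -5.4]])

```text
time: 10.2
tool_pos: [548.6, -181.2, 289.4]
tcp_rot: [-179.9, -0.1, 96.0]
ft_force: [0.6, 0.1, 0.7]
finger_gap: 59.7
grip_force: 0.0
```

```bash
python3 -c "
from h import *
w=snap('wrist','w4.png'); print(tool()[0]);to([548.5,-182,128],6)
c,s=np.cos(np.radians(6.1)),np.sin(np.radians(6.1))
f=w['frame'][...,::-1].copy()
for x,y in [(-51,-138),(51,-138),(51,138),(-51,138)]:
    q=proj(w,[549.5+c*x-s*y,-183+s*x+c*y,111]); cv2.circle(f,tuple(int(t) for t in q),3,(0,0,255),-1)
q=proj(w,[548.5,-182,134]); cv2.circle(f,tuple(int(t) for t in q),3,(0,0,255),-1); cv2.imwrite('pics/w4.png',f)
"
```

```text
[ 548.867  -181.0717  289.9427]
shift m [-0.001  -0.0004  0.1619] rot [-0.03 -0.04  0.05]
```

View pics/w4.png

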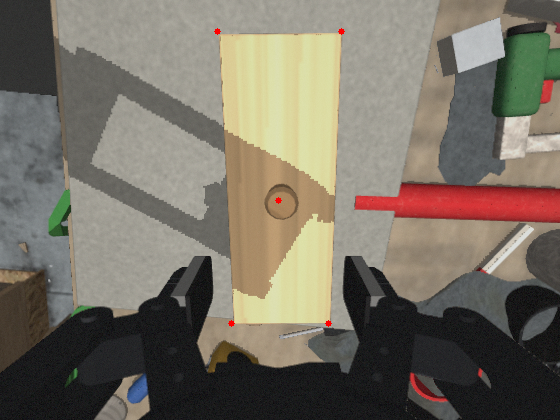

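Emit:
servo_tool(fingers=[0.06, 0.06, 0.06, 0.06, 0.02, 0.02, 0.02, 0.02, 0.02, 0.02], linear=[[-0.002, 0.002, 0.05], [-0.002, 0.002, 0.1], [-0.002, 0.002, 0.14], [-0.002, 0.002, 0.156], [-0.002, 0.002, 0.156], [-0.002, 0.002, 0.156], [-0.002, 0.002, 0.156], [-0.002, 0.002, 0.156], [-0.002, 0.002, 0.156], [-0.002, 0.002, 0.156]], rotation=[[0, 0, 0], [0, 0, 0], [0, 0, 0], [0, 0, 0], [0, 0, 0], [0, 0, 0], [0, 0, 0], [0, 0, 0], [0, 0, 0], [0, 0, 0]], force=70)

```text
time: 11.25
tool_pos: [552.9, -184.7, 137.2]
tcp_rot: [179.8, 0.1, 96.0]
ft_force: [-0.4, 0.5, 7.9]
finger_gap: 26.0
grip_force: 69.7
```

Emit:
servo_tool(fingers=[0.02, 0.02, 0.02, 0.02, 0.02, 0.02, 0.02, 0.02, 0.02, 0.02], linear=[[0, 0, -0.015], [0, 0, -0.03], [0, 0, -0.05], [0, -0.03, -0.06], [0, -0.06, -0.06], [0, -0.09, -0.06], [0, -0.12, -0.06], [0, -0.15, -0.04], [0, -0.15, -0.02], [0, -0.15, 0.0]], rotation=[[0, 0, 0], [0, 0, 0], [0, 0, 0], [0, 0, 0], [0, 0, 0], [0, 0, 0], [0, 0, 0], [0, 0, 0], [0, 0, 0], [0, 0, 0]])

```text
time: 12.25
tool_pos: [402.0, -200.5, 135.6]
tcp_rot: [179.9, 0.1, 95.9]
ft_force: [0.6, 0.5, -1.9]
finger_gap: 26.2
grip_force: 69.8
```

Emit:
servo_tool(fingers=[0.02, 0.02, 0.02, 0.02, 0.02, 0.02, 0.02, 0.05, 0.06, 0.06], linear=[[0, 0, 0.02], [0, 0, 0.036], [0, 0, 0.046], [0, 0, 0.052], [0, 0, 0.055], [0, 0, 0.056], [0, 0, 0.056], [0, 0, 0.056], [0, 0, 0.056], [0, 0, 0.056]], rotation=[[0, 0, 0], [0, 0, 0], [0, 0, 0], [0, 0, 0], [0, 0, 0], [0, 0, 0], [0, 0, 0], [0, 0, 0], [0, 0, 0], [0, 0, 0]])

```text
time: 13.25
tool_pos: [402.5, -200.1, 78.9]
tcp_rot: [180.0, 0.0, 96.0]
ft_force: [-0.2, -0.1, -0.0]
finger_gap: 59.9
grip_force: 0.0
```

```bash
python3 -c "
from h import *
to([545,-184,330],6)"
```

```text
shift m [ 0.001   0.1436 -0.251 ] rot [ 0.05  0.04 -0.02]
```

Emit:
servo_tool(fingers=[0.06, 0.06, 0.06, 0.06, 0.06, 0.06, 0.06, 0.06, 0.06, 0.06], linear=[[0, 0, -0.05], [0, 0, -0.1], [0, 0, -0.15], [0, 0, -0.2], [-0.03, 0.05, -0.25], [-0.03, 0.1, -0.25], [-0.03, 0.144, -0.25], [-0.03, 0.144, -0.25], [-0.03, 0.144, -0.25], [-0.03, 0.144, -0.25]], rotation=[[0, 0, 0], [0, 0, 0], [0, 0, 0], [0, 0, 0], [0, 0, 0], [0, 0, 0], [0, 0, 0], [0, 0, 0], [0, 0, 0], [0, 0, 0]])

```text
time: 14.25
tool_pos: [548.0, -214.6, 327.8]
tcp_rot: [-179.9, -0.0, 96.0]
ft_force: [-0.1, -0.4, -0.7]
finger_gap: 60.0
grip_force: 0.0
```

```bash
python3 -c "
from h import *
w=snap('wrist','w5.png'); snap('top','t5.png'); print(tool()[0], w['camera_from_world'])
"
```

```text
[ 547.4622 -214.8071  328.4643] [[   0.9946    0.1039   -0.0012 -521.3342]
 [  -0.1003    0.9563   -0.2746  317.0092]
 [  -0.0274    0.2732    0.9616 -379.3318]
 [   0.        0.        0.        1.    ]]
```

View pics/w5.png

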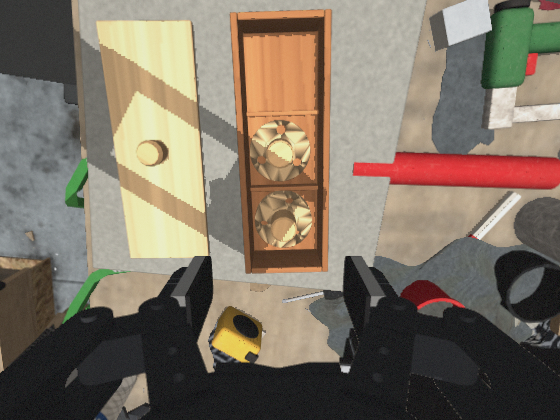

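Run:
```python
from h import *
s=load('wrist');f=s['frame'][115:255,235:330]
f=cv2.resize(f,None,fx=4.2,fy=4.2,interpolation=cv2.INTER_CUBIC)
cv2.imwrite('pics/c5.png',cv2.cvtColor(f,cv2.COLOR_RGB2BGR))
```

```text
(no output)
```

View pics/c5.png

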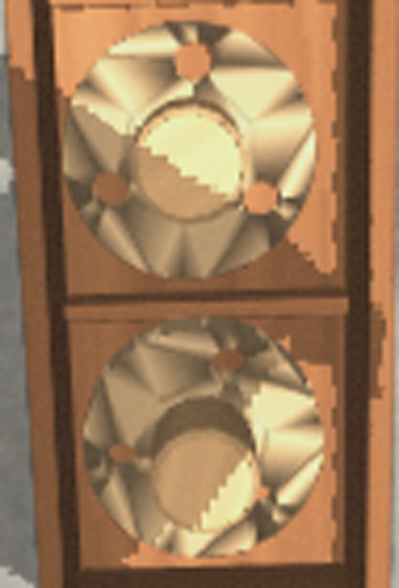

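Run:
```python
from h import *
s=load('wrist')
g=lambda u,v,z: at(s,235+(u+.5)/4.2-.5,115+(v+.5)/4.2-.5,z)
for nm,H,hub,d in [('A',[(193,61),(112,188),(261,197)],(190,160),(190,149)),('B',[(228,359),(122,453),(262,492)],(206,480),(204,437))]:
    P=np.array([g(u,v,65)[:2] for u,v in H]); c=P.mean(0)
    print(nm,'holes mean',c,'hub',g(*hub,99)[:2],'disc',g(*d,65)[:2])
    D=P-g(*hub,99)[:2]; print('ang',np.degrees(np.arctan2(D[:,1],D[:,0])),'r',np.hypot(*D.T)); 
# box rim corners
C=[at(s,u,v,102)[:2] for u,v in [(231,12),(331,10),(328,272),(246,272)]];print(np.array(C),np.mean(C,0))
print('knob',at(s,150.5,152.5,88))
```

```text
A holes mean [ 545.6843 -182.9698] hub [ 545.7839 -182.2293] disc [ 546.0353 -182.8134]
ang [  93.5777 -146.2314  -28.6824] r [22.8913 24.1932 24.2122]
B holes mean [ 558.8157 -264.3435] hub [ 559.0462 -266.2855] disc [ 558.872  -264.8574]
ang [  80.7867 -165.7983  -36.2069] r [25.7705 24.2282 23.1385]
[[ 486.5626  -57.3855]
 [ 579.229   -46.0932]
 [ 615.7531 -312.3728]
 [ 521.1812 -322.3261]] [ 550.6815 -184.5444]
knob [ 406.1587 -197.8938   88.    ]
```

```bash
python3 -c "
from h import *
to([556,105,270],0.4); print(r.sense()['joint_pos'])"
```

```text
shift m [0.3172 0.0416 0.0584] rot [-0.01  0.01  5.55]
[-26.4095   4.5369  80.3237  -0.0145  95.1425 -32.3573]
```

Emit:
servo_tool(fingers=[0.05, 0.05, 0.05, 0.05, 0.05, 0.05, 0.05, 0.05, 0.05, 0.05], linear=[[0.317, 0.042, 0.058], [0.317, 0.042, 0.058], [0.317, 0.042, 0.058], [0.317, 0.042, 0.058], [0.317, 0.042, 0.058], [0.317, 0.042, 0.058], [0.317, 0.042, 0.058], [0.317, 0.042, 0.058], [0.317, 0.042, 0.058], [0.317, 0.042, 0.058]], rotation=[[0, 0, 5.6], [0, 0, 5.6], [0, 0, 5.6], [0, 0, 5.6], [0, 0, 5.6], [0, 0, 5.6], [0, 0, 5.6], [0, 0, 5.6], [0, 0, 5.6], [0, 0, 5.6]])

```text
time: 15.35
tool_pos: [557.1, 103.7, 271.0]
tcp_rot: [179.9, 0.0, 90.3]
ft_force: [0.5, -0.7, 0.3]
finger_gap: 50.0
grip_force: 0.0
```

Run:
```python
from h import *
w=snap('wrist'); print(tool()[0]); f=w['frame'][...,::-1].copy()
for k in (-1,0,1):
    for a in (0,120,240):
        x=558+24.5*np.cos(np.radians(a));y=193+84*k+24.5*np.sin(np.radians(a))
        q=proj(w,[x,y,142]); print(k,a,q)
c=f[0:300,240:500]; cv2.imwrite('pics/w6.png',cv2.resize(c,None,fx=2,fy=2,interpolation=cv2.INTER_CUBIC))
```

```text
[557.2104 103.5489 270.9742]
-1 0 [310.9119 200.8701]
-1 120 [264.0811 173.951 ]
-1 240 [264.4263 226.2148]
0 0 [314.7803  87.2257]
0 120 [263.2608  54.5089]
0 240 [263.7009 117.8073]
1 0 [319.6712 -52.5644]
1 120 [262.1847 -93.6756]
1 240 [262.7675 -14.5025]
```

View pics/w6.png

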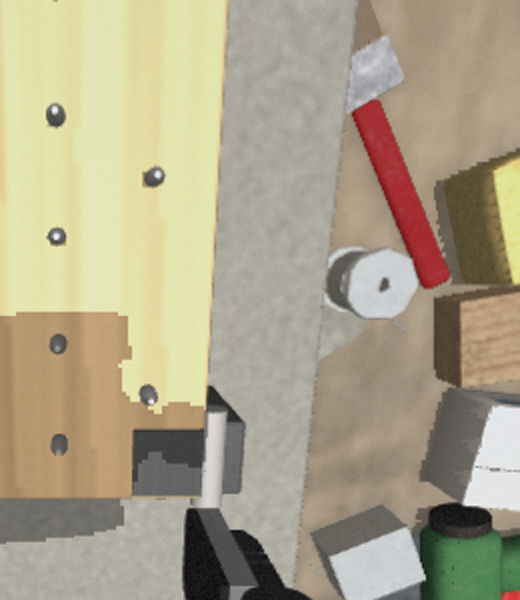

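```bash
cat > st.py <<'E'
from h import *
from scipy.optimize import least_squares
w=load('wrist'); hsv=cv2.cvtColor(w['frame'],cv2.COLOR_RGB2HSV)
m=(hsv[...,1]<75).astype(np.uint8); n,lab,stt,cen=cv2.connectedComponentsWithStats(m)
ok=[i for i in range(1,n) if 15<stt[i,4]<200]
def model(p,z):
    t=p[2];c,s=np.cos(t),np.sin(t);o=[]
    for k in (-1,0):
        for a in (0,120,240):
            x,y=24.5*np.cos(np.radians(a)),84*k+24.5*np.sin(np.radians(a))
            o.append(np.mean([proj(w,[p[0]+c*x-s*y,p[1]+s*x+c*y,h]) for h in (127,131,135,139,141)],0))
    return np.array(o)
p0=[558,192,0.005]; q=model(p0,0)
obs=[cen[min(ok,key=lambda i:np.linalg.norm(cen[i]-a))] for a in q]; obs=np.array(obs)
f=least_squares(lambda p:(model(p,0)-obs).ravel(),p0)
print(f.x,np.degrees(f.x[2])); print(f.fun.reshape(-1,2),obs)
for k in (-1,0,1): print(k,f.x[0]-84*k*np.sin(f.x[2]),f.x[1]+84*k*np.cos(f.x[2]))
E
python3 st.py
```

```text
[553.241  153.9744  -0.1046] -5.993038211595019
[[ 23.0686  24.1869]
 [-17.6397  46.0635]
 [-22.4952  42.7871]
 [ 36.78   -26.1015]
 [ -7.9338 -60.0369]
 [-13.0467  -4.0526]] [[269.2078 221.7403]
 [268.6761 171.4366]
 [269.2078 221.7403]
 [268.6761 171.4366]
 [268.6761 171.4366]
 [268.6761 171.4366]]
-1 544.4707498343618 70.4334916698138
0 553.2409900815328 153.9743971353814
1 562.0112303287038 237.51530260094898
```

```bash
python3 - <<'E'
s=open('st.py').read()
i=s.index('obs=[');j=s.index('f=least')
s=s[:i]+"obs=np.array([(148,395),(58,344),(59,444),(153,177),(56,116),(57,237)])/2+[240,0]-.25\n"+s[j:]
open('st.py','w').write(s)
E
python3 st.py
python3 - <<'E'
from h import *
to([546,-182.5,200],6)
for P in [np.array([[93.58,93.77,91.3]])]: pass
E
```

```text
[560.6568 193.1117   0.0086] 0.4911409033215764
[[ 0.4624  1.0103]
 [-0.2782  0.6432]
 [-0.1897  1.6278]
 [ 1.0659 -0.6585]
 [-0.6373 -1.4275]
 [-0.4146 -0.4954]] [[313.75 197.25]
 [268.75 171.75]
 [269.25 221.75]
 [316.25  88.25]
 [267.75  57.75]
 [268.25 118.25]]
-1 561.3768632360506 109.11482983654814
0 560.6568218824367 193.1117437111012
1 559.9367805288229 277.10865758565427
shift m [-0.286  -0.0126  0.071 ] rot [ 0.06  0.02 -5.73]
```

```bash
python3 -c "
from h import *
to([546,-182.5,180],96)"
```

```text
shift m [-0.286  -0.0127  0.091 ] rot [ 0.06 -0.03 84.27]
```

Emit:
servo_tool(fingers=[0.045, 0.045, 0.045, 0.045, 0.045, 0.045, 0.045, 0.045, 0.045, 0.045], linear=[[-0.286, -0.013, 0.08], [-0.286, -0.013, 0.08], [-0.286, -0.013, 0.08], [-0.286, -0.013, 0.08], [-0.286, -0.013, 0.08], [-0.286, -0.013, 0.08], [-0.286, -0.013, 0.08], [-0.286, -0.013, 0.08], [-0.286, -0.013, 0.08], [-0.286, -0.013, 0.08]], rotation=[[0, 0, 84.3], [0, 0, 84.3], [0, 0, 84.3], [0, 0, 84.3], [0, 0, 84.3], [0, 0, 84.3], [0, 0, 84.3], [0, 0, 84.3], [0, 0, 84.3], [0, 0, 84.3]])

```text
time: 16.4
tool_pos: [545.4, -182.9, 190.7]
tcp_rot: [180.0, -0.0, 5.6]
ft_force: [-1.3, -0.6, -0.8]
finger_gap: 44.9
grip_force: 0.0
```

```bash
python3 -c "
from h import *
to([546,-182.5,92],96); snap('wrist','w7.png');print(tool()[0])
w=load('wrist');print(proj(w,[546,-182.5,99]))"
```

```text
shift m [ 0.0006 -0.0003  0.0987] rot [ 0.02 -0.02 -0.43]
[ 545.4778 -182.7232  190.6705]
[277.0894 219.8349]
```

View pics/w7.png

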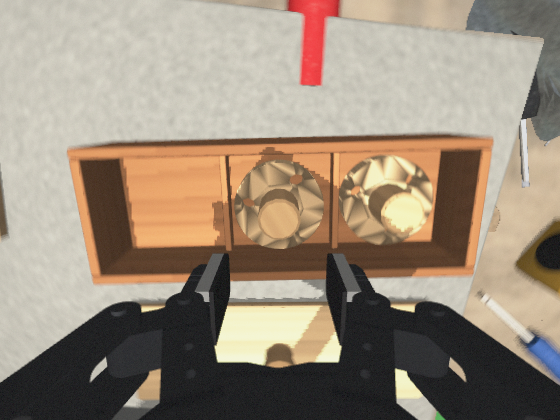

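Emit:
servo_tool(fingers=[0.045, 0.045, 0.045, 0.02, 0.02, 0.02, 0.02, 0.02, 0.02, 0.02], linear=[[0.001, 0, 0.05], [0.001, 0, 0.09], [0.001, 0, 0.1], [0.001, 0, 0.1], [0.001, 0, 0.1], [0.001, 0, 0.1], [0.001, 0, 0.1], [0.001, 0, 0.1], [0.001, 0, 0.05], [0.001, 0, 0]], rotation=[[0, 0, 0], [0, 0, 0], [0, 0, 0], [0, 0, 0], [0, 0, 0], [0, 0, 0], [0, 0, 0], [0, 0, 0], [0, 0, 0], [0, 0, 0]], force=60)

```text
time: 17.45
tool_pos: [545.5, -180.2, 189.8]
tcp_rot: [-179.9, 0.2, 6.1]
ft_force: [1.4, -0.3, -1.1]
finger_gap: 28.6
grip_force: 60.0
```

```bash
python3 -c "
from h import *
w=snap('wrist','w8.png');print(tool()[0])
to([561.4,109.1,235],123)"
```

```text
[ 550.4446 -182.2491  201.9389]
shift m [ 0.0422 -0.2883 -0.0343] rot [  0.45  -0.48 -26.9 ]
```

View pics/w8.png

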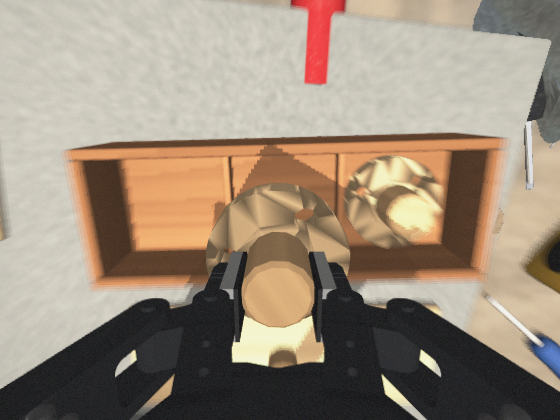

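Emit:
servo_tool(fingers=[0.02, 0.02, 0.02, 0.02, 0.02, 0.02, 0.02, 0.02, 0.02, 0.02], linear=[[0, 0, -0.045], [0.043, -0.289, -0.045], [0.043, -0.289, -0.045], [0.043, -0.289, -0.045], [0.043, -0.289, -0.045], [0.043, -0.289, -0.045], [0.043, -0.289, -0.045], [0.043, -0.289, -0.045], [0.043, -0.289, -0.045], [0.043, -0.289, -0.045]], rotation=[[0, 0, 0], [0, 0, -27.5], [0, 0, -27.5], [0, 0, -27.5], [0, 0, -27.5], [0, 0, -27.5], [0, 0, -27.5], [0, 0, -27.5], [0, 0, -27.5], [0, 0, -27.5]])

```text
time: 18.5
tool_pos: [559.3, 110.2, 235.4]
tcp_rot: [180.0, -0.0, 33.6]
ft_force: [-0.5, 0.4, -1.7]
finger_gap: 28.1
grip_force: 60.0
```

Emit:
servo_tool(fingers=[0.02, 0.02], linear=[[0, 0, 0], [0, 0, 0]], rotation=[[0, 0, 0], [0, 0, 0]])

```text
time: 18.7
tool_pos: [559.3, 109.7, 235.3]
tcp_rot: [180.0, -0.0, 33.5]
ft_force: [0.2, -0.5, -1.1]
finger_gap: 28.4
grip_force: 60.0
```

Run:
```python
from h import *
w=snap('wrist');t=tool()[0];print(t,r.sense()['tcp_rot'])
c=w['frame'][60:360,140:420,::-1].copy()
for a in range(0,360,120):
    a=np.radians(a+.5); p=t+[24.5*np.cos(a),24.5*np.sin(a),-26]; q=proj(w,p)
    print(q); cv2.circle(c,tuple(int(round(v)) for v in q-[140,60]),1,(0,0,255),-1)
cv2.imwrite('pics/w9.png',cv2.resize(c,None,fx=2,fy=2,interpolation=cv2.INTER_CUBIC))
```

```text
[559.3098 109.8702 235.3618] [179.9945  -0.0034  33.4764]
[306.4013 221.6063]
[228.4135 259.1076]
[300.162  300.8353]
```

View pics/w9.png

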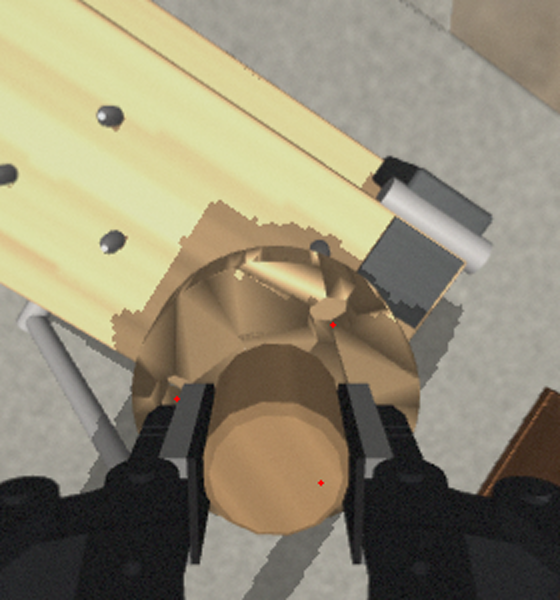

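Run:
```python
from h import *
from scipy.optimize import least_squares
w=load('wrist');t,Q=tool()
def st(p,k,a,hs=(127,131,135,139,141)):
    c,s=np.cos(p[2]),np.sin(p[2]);x,y=24.5*np.cos(np.radians(a)),84*k+24.5*np.sin(np.radians(a))
    return np.mean([proj(w,[p[0]+c*x-s*y,p[1]+s*x+c*y,h]) for h in hs],0)
O=lambda u,v:np.array([140+u/2-.25,60+v/2-.25])
obs=[(0,0,O(110,116)),(0,240,O(113,242)),(0,120,O(5,174)),]
f=least_squares(lambda p:np.concatenate([st(p,k,a)-o for k,a,o in obs]+[[30*(p[2]-.0086)*10]]),[560,193,.0086])
print(f.x,f.fun); p=f.x
print('st1 apparent',p[0]+84*np.sin(p[2]),p[1]-84*np.cos(p[2]),'far stud tip pred',(st(p,-1,0,(141,))-[140,60])*2)
h=at(w,*O(328,314),t[2]-26); print('hole rel TCP',h-t, 'wheel centre if ang .5:',h-t-[24.5,.2,0])
hub=at(w,*O(276,468),t[2]+8); print('hub top rel TCP',(hub-t), 'tool frame',Q.inv().apply(hub-t))
for a in range(150,-151,-60):
    pass
top=proj(w,t+Q.apply([35,0,0])+[0,0,-26]); print('disc top edge pred',(top-[140,60])*2)
```

```text
[561.9607 191.9003   0.0086] [ 0.9007 -0.6851  0.4971  0.4921 -1.3999  0.3196 -0.0029]
st1 apparent 562.6822842506876 107.90339924436581 far stud tip pred [326.1829 255.7577]
hole rel TCP [ 25.7885   2.6357 -26.    ] wheel centre if ang .5: [  1.2885   2.4357 -26.    ]
hub top rel TCP [1.4391 1.3205 8.    ] tool frame [ 1.9292 -0.3069 -7.9999]
disc top edge pred [276.6053 263.7882]
```

Emit:
servo_tool(fingers=[0.02, 0.02, 0.02, 0.02, 0.02, 0.02, 0.02], linear=[[0, 0.0033, 0.02], [0, 0.0033, 0.04], [0, 0.0033, 0.046], [0, 0.0033, 0.05], [0, 0.0033, 0.052], [0, 0.0033, 0.053], [0, 0.0033, 0.053]], rotation=[[0, 0, 0], [0, 0, 0], [0, 0, 0], [0, 0, 0], [0, 0, 0], [0, 0, 0], [0, 0, 0]])

```text
time: 19.45
tool_pos: [561.4, 108.3, 183.1]
tcp_rot: [180.0, -0.1, 33.6]
ft_force: [-0.6, -0.5, -1.6]
finger_gap: 28.5
grip_force: 60.0
```

Run:
```python
from h import *
w=snap('wrist');s=r.sense();print(s['tool_pos'],s['ft_force'],s['wrist_torque'],s['finger_gap'])
c=w['frame'][60:360,140:420,::-1].copy()
cv2.imwrite('pics/w10.png',cv2.resize(c,None,fx=2,fy=2,interpolation=cv2.INTER_CUBIC))
```

```text
[561.405  108.2766 183.0712] [-0.8772  0.4458 -1.3453] [0.0089 0.0011 0.0689] 28.43782594924848
```

View pics/w10.png

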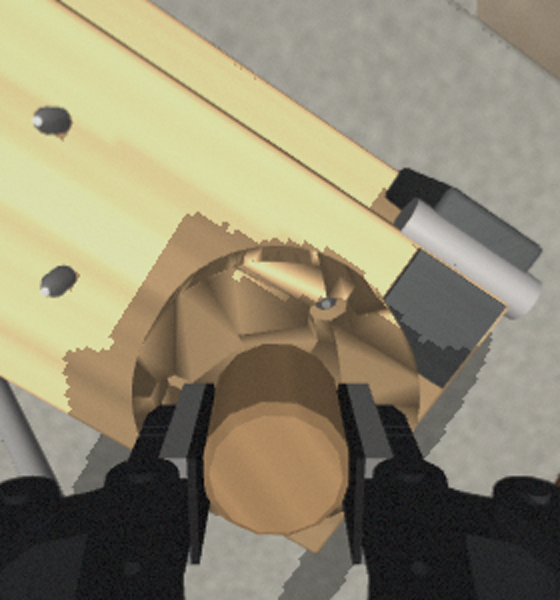

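Emit:
servo_tool(fingers=[0.02, 0.02, 0.02, 0.02, 0.02, 0.02, 0.02], linear=[[0, 0, 0.002], [0, 0, 0.004], [0, 0, 0.006], [0, 0, 0.008], [0, 0, 0.01], [0, 0, 0.011], [0, 0, 0.011]], rotation=[[0, 0, 0], [0, 0, 0], [0, 0, 0], [0, 0, 0], [0, 0, 0], [0, 0, 0], [0, 0, 0]])

```text
time: 20.2
tool_pos: [560.8, 108.2, 171.0]
tcp_rot: [-180.0, 0.0, 33.6]
ft_force: [0.9, -0.5, -1.5]
finger_gap: 28.7
grip_force: 60.0
```

Emit:
servo_tool(fingers=[0.02, 0.02, 0.02, 0.02, 0.02], linear=[[0, 0, 0.001], [0, 0, 0.0015], [0, 0, 0.002], [0, 0, 0.0025], [0, 0, 0.003]], rotation=[[0, 0, 0], [0, 0, 0], [0, 0, 0], [0, 0, 0], [0, 0, 0]])

```text
time: 20.7
tool_pos: [561.0, 108.2, 168.3]
tcp_rot: [180.0, -0.0, 33.6]
ft_force: [0.1, 0.2, -0.2]
finger_gap: 28.6
grip_force: 60.1
```

Emit:
servo_tool(fingers=[0.03, 0.045, 0.045, 0.045, 0.045, 0.045, 0.045, 0.045], linear=[[0, 0, 0], [0, 0, 0], [0, 0, 0], [0, 0, -0.03], [0, 0, -0.08], [0, 0, -0.09], [0, 0, -0.09], [0, 0, -0.09]], rotation=[[0, 0, 0], [0, 0, 0], [0, 0, 0], [0, 0, 0], [0, 0, 0], [0, 0, 0], [0, 0, 0], [0, 0, 0]])

```text
time: 21.5
tool_pos: [560.8, 108.2, 257.5]
tcp_rot: [-180.0, 0.0, 33.6]
ft_force: [-0.9, 0.7, -0.7]
finger_gap: 44.8
grip_force: 0.0
```

Run:
```python
from h import *
to([560,-265,191],96)
```

```text
shift m [-0.207   0.3105  0.0665] rot [-0.01  0.03 27.57]
```

Emit:
servo_tool(fingers=[0.045, 0.045, 0.045, 0.045, 0.045, 0.045, 0.045, 0.045, 0.045, 0.045], linear=[[-0.207, 0.3105, 0.0665], [-0.207, 0.3105, 0.0665], [-0.207, 0.3105, 0.0665], [-0.207, 0.3105, 0.0665], [-0.207, 0.3105, 0.0665], [-0.207, 0.3105, 0.0665], [-0.207, 0.3105, 0.0665], [-0.207, 0.3105, 0.0665], [-0.207, 0.3105, 0.0665], [-0.207, 0.3105, 0.0665]], rotation=[[0, 0, 27.6], [0, 0, 27.6], [0, 0, 27.6], [0, 0, 27.6], [0, 0, 27.6], [0, 0, 27.6], [0, 0, 27.6], [0, 0, 27.6], [0, 0, 27.6], [0, 0, 27.6]])

```text
time: 22.5
tool_pos: [558.9, -264.8, 189.1]
tcp_rot: [-179.8, 0.2, 5.9]
ft_force: [0.0, 0.2, 0.1]
finger_gap: 45.1
grip_force: 0.0
```

Run:
```python
from h import *
w=snap('wrist');print(tool()[0],r.sense()['tcp_rot'])
c=w['frame'][100:300,150:430,::-1].copy()
print(proj(w,[560,-265,99]),proj(w,[560,-265,65]))
cv2.imwrite('pics/w11.png',cv2.resize(c,None,fx=2.5,fy=2.5,interpolation=cv2.INTER_CUBIC))
```

```text
[ 559.391  -264.0451  189.8571] [-179.8704    0.1362    5.9564]
[278.4922 219.3748] [278.4833 206.0479]
```

View pics/w11.png

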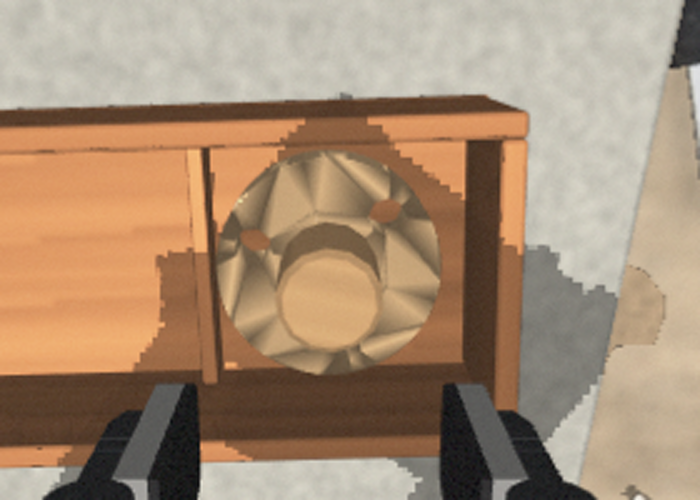

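Run:
```python
from h import *
w=load('wrist'); g=lambda u,v,z: at(w,150+u/2.5-.3,100+v/2.5-.3,z)[:2]
a=g(386,210,65);b=g(256,239,65);hub=g(331,300,99);d=g(329,262,65)
print(a,b,np.hypot(*(a-b)),hub,d)
m=a-b;print('chord ang',np.degrees(np.arctan2(m[1],m[0])))
for c in (hub,d):
  for q in (a,b): e=q-c;print(np.degrees(np.arctan2(e[1],e[0])),np.hypot(*e))
```

```text
[ 579.5333 -282.5719] [ 566.4415 -243.9493] 40.781120156312106 [ 560.021  -267.4535] [ 561.4608 -267.0428]
chord ang -71.27493097622818
-37.768952275108816 24.683929463663155
74.72165980683927 24.365329757815122
-40.671218193842186 23.827922642445653
77.82910615638649 23.624503019940587
```

Emit:
servo_tool(fingers=[0.045, 0.045, 0.045, 0.02, 0.02, 0.02, 0.02, 0.02, 0.02, 0.02], linear=[[0.001, 0.0025, 0.05], [0.001, 0.0025, 0.09], [0.001, 0.0025, 0.1], [0.001, 0.0025, 0.1], [0.001, 0.0025, 0.1], [0.001, 0.0025, 0.1], [0.001, 0.0025, 0.1], [0.001, 0.0025, 0.1], [0.001, 0.0025, 0.05], [0.001, 0.0025, 0]], rotation=[[0, 0, 0], [0, 0, 0], [0, 0, 0], [0, 0, 0], [0, 0, 0], [0, 0, 0], [0, 0, 0], [0, 0, 0], [0, 0, 0], [0, 0, 0]], force=60)

```text
time: 23.55
tool_pos: [560.0, -266.6, 191.0]
tcp_rot: [-179.8, 0.2, 6.0]
ft_force: [1.6, -1.4, -0.8]
finger_gap: 28.4
grip_force: 59.7
```

Emit:
servo_tool(fingers=[0.02, 0.02, 0.02], linear=[[0, 0, -0.045], [0, 0, -0.045], [0, 0, -0.045]], rotation=[[0, 0, 0], [0, 0, 0], [0, 0, 0]])

```text
time: 23.85
tool_pos: [562.5, -268.0, 239.4]
tcp_rot: [179.8, -0.2, 6.0]
ft_force: [0.4, 0.1, -2.8]
finger_gap: 28.5
grip_force: 59.7
```

Run:
```python
from h import *
to([561,192,236],138)
```

```text
shift m [ 0.0463 -0.4577  0.0023] rot [  0.23  -0.15 -42.03]
```

Emit:
servo_tool(fingers=[0.02, 0.02, 0.02, 0.02, 0.02, 0.02, 0.02, 0.02, 0.02, 0.02], linear=[[0.047, -0.457, -0.015], [0.047, -0.457, -0.015], [0.047, -0.457, -0.015], [0.047, -0.457, -0.015], [0.047, -0.457, -0.015], [0.047, -0.457, -0.015], [0.047, -0.457, -0.015], [0.047, -0.457, -0.015], [0.047, -0.457, -0.015], [0.047, -0.457, -0.015]], rotation=[[0, 0, -42], [0, 0, -42], [0, 0, -42], [0, 0, -42], [0, 0, -42], [0, 0, -42], [0, 0, -42], [0, 0, -42], [0, 0, -42], [0, 0, -42]])

```text
time: 24.85
tool_pos: [558.8, 196.9, 249.5]
tcp_rot: [-179.8, 0.1, 48.2]
ft_force: [-0.6, -0.7, -1.1]
finger_gap: 28.3
grip_force: 59.9
```

Emit:
servo_tool(fingers=[0.02, 0.02, 0.02, 0.02, 0.02, 0.02, 0.02], linear=[[0, 0, 0.015], [0, 0, 0.04], [0, 0, 0.055], [0, 0, 0.063], [0, 0, 0.066], [0, 0, 0.067], [0, 0, 0.067]], rotation=[[0, 0, 0], [0, 0, 0], [0, 0, 0], [0, 0, 0], [0, 0, 0], [0, 0, 0], [0, 0, 0]])

```text
time: 25.55
tool_pos: [561.3, 191.8, 185.7]
tcp_rot: [180.0, -0.1, 47.9]
ft_force: [0.1, 0.9, -1.7]
finger_gap: 28.4
grip_force: 59.9
```

Run:
```python
from h import *
w=snap('wrist');s=r.sense();print(s['tool_pos'],s['tcp_rot'],s['ft_force'],s['wrist_torque'],s['finger_gap'])
c=w['frame'][60:360,140:420,::-1].copy()
cv2.imwrite('pics/w12.png',cv2.resize(c,None,fx=2,fy=2,interpolation=cv2.INTER_CUBIC))
```

```text
[561.3384 192.0009 185.8946] [179.9444  -0.0826  47.9557] [-0.0383 -0.1028 -1.1634] [ 0.0219 -0.0083  0.0084] 28.4988759432044
```

View pics/w12.png

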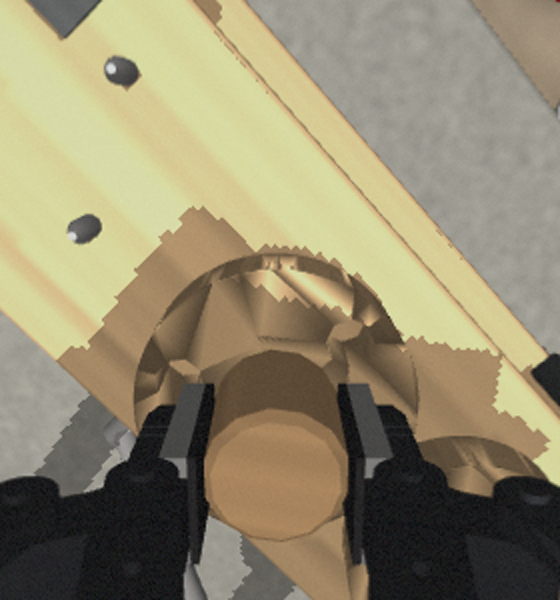

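Emit:
servo_tool(fingers=[0.02, 0.02, 0.02, 0.02, 0.02, 0.02], linear=[[0, 0, 0.0015], [0, 0, 0.003], [0, 0, 0.0045], [0, 0, 0.006], [0, 0, 0.006], [0, 0, 0.006]], rotation=[[0, 0, 0], [0, 0, 0], [0, 0, 0], [0, 0, 0], [0, 0, 0], [0, 0, 0]])

```text
time: 26.2
tool_pos: [560.6, 192.1, 178.7]
tcp_rot: [-180.0, 0.0, 48.0]
ft_force: [-0.3, 0.9, -0.7]
finger_gap: 28.6
grip_force: 59.9
```

Emit:
servo_tool(fingers=[0.02, 0.02, 0.02, 0.02, 0.02, 0.02, 0.02], linear=[[0, 0, 0.002], [0, 0, 0.004], [0, 0, 0.006], [0, 0, 0.0075], [0, 0, 0.009], [0, 0, 0.0105], [0, 0, 0.0115]], rotation=[[0, 0, 0], [0, 0, 0], [0, 0, 0], [0, 0, 0], [0, 0, 0], [0, 0, 0], [0, 0, 0]])

```text
time: 26.9
tool_pos: [560.7, 192.1, 169.1]
tcp_rot: [180.0, -0.0, 48.0]
ft_force: [-10.1, -1.3, 17.3]
finger_gap: 28.2
grip_force: 61.8
```

Emit:
servo_tool(fingers=[0.03, 0.045, 0.045, 0.045, 0.045, 0.045, 0.045, 0.045], linear=[[0, 0, 0], [0, 0, 0], [0, 0, 0], [0, 0, -0.03], [0, 0, -0.08], [0, 0, -0.12], [0, 0, -0.14], [0, 0, -0.14]], rotation=[[0, 0, 0], [0, 0, 0], [0, 0, 0], [0, 0, 0], [0, 0, 0], [0, 0, 0], [0, 0, 0], [0, 0, 0]])

```text
time: 27.7
tool_pos: [562.5, 192.5, 312.2]
tcp_rot: [179.8, -0.4, 48.0]
ft_force: [-0.2, -0.4, -0.5]
finger_gap: 45.1
grip_force: 0.0
```

```bash
cat > circ.py <<'E'
from h import *
def circ(w,P,rad,win=18,tol=.15):
    """refine circle of radius rad (mm) at world P in picture w; returns apparent world at P's z"""
    q=proj(w,P); rp=np.linalg.norm(proj(w,np.add(P,[rad,0,0]))-proj(w,np.add(P,[-rad,0,0])))/2
    k=4;x0,y0=(q-win-rp*1.2).astype(int);x1,y1=(q+win+rp*1.2).astype(int);x0,y0=max(x0,0),max(y0,0)
    g=cv2.resize(cv2.cvtColor(w['frame'][y0:y1,x0:x1],cv2.COLOR_RGB2GRAY),None,fx=k,fy=k,interpolation=cv2.INTER_CUBIC)
    c=cv2.HoughCircles(cv2.GaussianBlur(g,(7,7),0),cv2.HOUGH_GRADIENT,1,10,param1=80,param2=12,minRadius=int(k*rp*(1-tol)),maxRadius=int(k*rp*(1+tol)))
    if c is None: print('none',q,rp);return
    for u,v,rr in c[0][:3]: print('pix',x0+u/k,y0+v/k,'pred',q,'r',rr/k,rp,'world',at(w,x0+u/k,y0+v/k,P[2]))
E
python3 - <<'E'
from circ import *
to([402,-200,250],6)
w=snap('wrist'); 
circ(w,[561.8,193,178],15); circ(w,[562,109,178],15)
t=snap('top'); circ(t,[561.8,193,178],15,10,.3); circ(t,[562,109,178],15,10,.3)
E
```

```text
shift m [-0.3994  0.1433  0.0602] rot [  0.39  -0.24 -48.03]
pix 275.625 208.375 pred [276.6285 206.0146] r 17.975 18.308810361859948 world [559.8735 192.0789 178.    ]
pix 275.375 200.875 pred [276.6285 206.0146] r 18.2 18.308810361859948 world [563.918  196.8472 178.    ]
pix 295.875 204.125 pred [276.6285 206.0146] r 17.725 18.308810361859948 world [574.3667 183.7593 178.    ]
pix 335.875 260.875 pred [342.4409 276.0604] r 15.6 17.286799875008345 world [566.7908 123.7039 178.    ]
pix 335.125 264.375 pred [342.4409 276.0604] r 19.05 17.286799875008345 world [564.2724 121.6384 178.    ]
pix 366.875 254.375 pred [342.4409 276.0604] r 14.7 17.286799875008345 world [589.9103 110.7933 178.    ]
pix 209.625 202.875 pred [212.032  202.6067] r 5.825 4.994598608944686 world [560.8366 199.9773 178.    ]
pix 253.125 208.375 pred [240.8864 203.1732] r 6.35 5.002730971313586 world [547.2642  72.9674 178.    ]
pix 248.375 207.875 pred [240.8864 203.1732] r 4.3 5.002730971313586 world [548.4373  86.7505 178.    ]
pix 240.625 204.125 pred [240.8864 203.1732] r 4.125 5.002730971313586 world [559.1302 109.6382 178.    ]
```

Emit:
servo_tool(fingers=[0.06, 0.06, 0.06, 0.06, 0.06, 0.06, 0.06, 0.06, 0.06, 0.06], linear=[[-0.399, 0.143, 0.06], [-0.399, 0.143, 0.06], [-0.399, 0.143, 0.06], [-0.399, 0.143, 0.06], [-0.399, 0.143, 0.06], [-0.399, 0.143, 0.06], [-0.399, 0.143, 0.06], [-0.399, 0.143, 0.06], [-0.399, 0.143, 0.06], [-0.399, 0.143, 0.06]], rotation=[[0, 0, -48], [0, 0, -48], [0, 0, -48], [0, 0, -48], [0, 0, -48], [0, 0, -48], [0, 0, -48], [0, 0, -48], [0, 0, -48], [0, 0, -48]])

```text
time: 28.8
tool_pos: [396.0, -203.9, 243.9]
tcp_rot: [-179.7, -0.1, 95.6]
ft_force: [1.4, 0.4, 0.3]
finger_gap: 59.9
grip_force: 0.0
```

Run:
```python
from circ import *
w=snap('wrist'); print(tool()[0],r.sense()['tcp_rot'])
circ(w,[403,-199,87],15,30,.2)
t=snap('top')
a=dict(np.load('last_top.npz'))['frame']
# lid plate by colour in wrist picture
hsv=cv2.cvtColor(w['frame'],cv2.COLOR_RGB2HSV)
m=((hsv[...,0]>12)&(hsv[...,0]<35)&(hsv[...,1]>80)&(hsv[...,2]>60)).astype(np.uint8)
m=cv2.morphologyEx(m,cv2.MORPH_OPEN,np.ones((5,5)))
n,l,st,c=cv2.connectedComponentsWithStats(m)
for i in range(1,n):
    if st[i,4]>3000:
        cn=max(cv2.findContours((l==i).astype(np.uint8),0,1)[0],key=cv2.contourArea)
        print(st[i],cv2.minAreaRect(cn))
d=np.array([402,-200,55.])
for x,y in [(-51,-138),(51,-138),(51,138),(-51,138)]:
    k=np.radians(6);print(proj(w,d+[x*np.cos(k)-y*np.sin(k),x*np.sin(k)+y*np.cos(k),0]))
for P in [(561.8,193,178),(562,109,178)]: circ(t,P,15,6,.35)
```

```text
[ 397.3623 -201.7963  244.4939] [-179.786    -0.1487   95.64  ]
pix 287.375 192.375 pred [288.1286 194.4068] r 16.45 17.231201779457148 world [ 402.158  -197.2648   87.    ]
pix 286.875 189.375 pred [288.1286 194.4068] r 14.5 17.231201779457148 world [ 401.4481 -194.6617   87.    ]
pix 284.625 193.125 pred [288.1286 194.4068] r 18.8 17.231201779457148 world [ 399.8502 -198.1621   87.    ]
[ 231  119  104  175 9454] ((284.6995544433594, 203.69192504882812), (174.93380737304688, 99.50338745117188), 86.90594482421875)
[238.9032 313.6302]
[333.6814 313.2764]
[346.4355  27.0924]
[225.842   28.3532]
pix 212.625 203.625 pred [212.032  202.6067] r 4.7 4.994598608944686 world [558.7812 191.0985 178.    ]
pix 240.375 202.625 pred [240.8864 203.1732] r 6.0 5.002730971313586 world [563.6102 110.5531 178.    ]
pix 242.375 206.875 pred [240.8864 203.1732] r 4.775 5.002730971313586 world [551.0215 104.2261 178.    ]
```

Emit:
servo_tool(fingers=[0.06, 0.06, 0.06], linear=[[0, 0, 0.02], [0, 0, 0.02], [0, 0, 0.02]], rotation=[[0, 0, 0], [0, 0, 0], [0, 0, 0]])

```text
time: 29.2
tool_pos: [399.8, -198.6, 226.6]
tcp_rot: [-179.9, -0.1, 96.1]
ft_force: [0.2, 0.2, -0.1]
finger_gap: 60.2
grip_force: 0.0
```

Run:
```python
from circ import *
w=snap('wrist'); print(tool()[0],r.sense()['tcp_rot']); to([402.5,-199.5,79],6)
circ(w,[403,-199,87],15,20,.15)
# lid long edges: brightest gradient columns at several rows
g=cv2.cvtColor(w['frame'],cv2.COLOR_RGB2HSV)[...,1].astype(int)
for y in (-100,-60,60,110):
    for x in (-51,51):
        k=np.radians(6);q=proj(w,[402.5+x*np.cos(k)-y*np.sin(k),-199.5+x*np.sin(k)+y*np.cos(k),55])
        u,v=q.astype(int)
        if 0<=v<420:
            row=g[v,u-14:u+15];d=np.abs(row[3:]-row[:-3]);j=u-14+d.argmax()+1.5;print(y,x,q,'edge',j,d.max())
```

```text
[ 400.1234 -198.9886  227.3361] [-179.9722   -0.034    96.0813]
shift m [-0.0008  0.0024  0.1483] rot [-0.03 -0.03  0.08]
pix 281.625 203.375 pred [282.8326 205.1239] r 17.4 18.195398076204793 world [ 401.8486 -197.6254   87.    ]
pix 284.875 203.375 pred [282.8326 205.1239] r 20.05 18.195398076204793 world [ 404.5068 -197.3422   87.    ]
pix 280.125 200.875 pred [282.8326 205.1239] r 17.0 18.195398076204793 world [ 400.3934 -195.6478   87.    ]
-100 -51 [230.2588 293.9083] edge 231.5 84
-100 51 [332.3689 294.0915] edge 333.5 65
-60 -51 [228.7093 256.9174] edge 228.5 82
-60 51 [334.2582 257.0892] edge 344.5 75
60 -51 [223.2321 129.1235] edge 221.5 80
60 51 [340.9306 129.2452] edge 339.5 67
110 -51 [220.4807  66.5613] edge 218.5 63
110 51 [344.2789  66.6522] edge 342.5 67
```

Emit:
servo_tool(fingers=[0.06, 0.06, 0.06, 0.06, 0.02, 0.02, 0.02, 0.02, 0.02, 0.02], linear=[[-0.001, 0.0024, 0.05], [-0.001, 0.0024, 0.1], [-0.001, 0.0024, 0.14], [-0.001, 0.0024, 0.148], [-0.001, 0.0024, 0.148], [-0.001, 0.0024, 0.148], [-0.001, 0.0024, 0.148], [-0.001, 0.0024, 0.148], [-0.001, 0.0024, 0.148], [-0.001, 0.0024, 0.148]], rotation=[[0, 0, 0], [0, 0, 0], [0, 0, 0], [0, 0, 0], [0, 0, 0], [0, 0, 0], [0, 0, 0], [0, 0, 0], [0, 0, 0], [0, 0, 0]], force=70)

```text
time: 30.25
tool_pos: [404.4, -201.9, 82.4]
tcp_rot: [179.8, 0.2, 96.0]
ft_force: [-1.4, 1.7, 7.8]
finger_gap: 26.5
grip_force: 69.3
```

Emit:
servo_tool(fingers=[0.02, 0.02, 0.02, 0.02, 0.02, 0.02, 0.02, 0.02, 0.02, 0.02], linear=[[0, 0, -0.03], [0, 0, -0.06], [0, 0, -0.1], [0, 0, -0.12], [0, 0.04, -0.12], [0, 0.08, -0.12], [0, 0.12, -0.12], [0, 0.149, -0.12], [0, 0.149, -0.12], [0, 0.149, -0.12]], rotation=[[0, 0, 0], [0, 0, 0], [0, 0, 0], [0, 0, 0], [0, 0, 0], [0, 0, 0], [0, 0, 0], [0, 0, 0], [0, 0, 0], [0, 0, 0]])

```text
time: 31.25
tool_pos: [551.0, -185.2, 200.1]
tcp_rot: [180.0, 0.0, 96.0]
ft_force: [-0.4, -0.2, -1.7]
finger_gap: 26.7
grip_force: 70.2
```

Emit:
servo_tool(fingers=[0.02, 0.02, 0.02], linear=[[0, 0, 0], [0, 0, 0], [0, 0, 0]], rotation=[[0, 0, 0], [0, 0, 0], [0, 0, 0]])

```text
time: 31.55
tool_pos: [550.0, -185.6, 199.8]
tcp_rot: [180.0, 0.0, 95.9]
ft_force: [0.1, 0.9, -2.0]
finger_gap: 26.6
grip_force: 70.2
```

Run:
```python
from circ import *
print(r.sense()['ft_force']); to([551.4,-184.5,136],6)
```

```text
[ 0.0941  0.9247 -1.9577]
shift m [0.0009 0.0015 0.0638] rot [ 0.03  0.02 -0.06]
```

Emit:
servo_tool(fingers=[0.02, 0.02, 0.02, 0.02, 0.02, 0.02, 0.02, 0.02], linear=[[0.001, 0.0015, 0.025], [0.001, 0.0015, 0.045], [0.001, 0.0015, 0.052], [0.001, 0.0015, 0.056], [0.001, 0.0015, 0.059], [0.001, 0.0015, 0.061], [0.001, 0.0015, 0.063], [0.001, 0.0015, 0.064]], rotation=[[0, 0, 0], [0, 0, 0], [0, 0, 0], [0, 0, 0], [0, 0, 0], [0, 0, 0], [0, 0, 0], [0, 0, 0]])

```text
time: 32.35
tool_pos: [552.5, -184.5, 138.4]
tcp_rot: [179.9, 0.1, 96.0]
ft_force: [-11.8, 4.7, 20.7]
finger_gap: 26.5
grip_force: 72.5
```

Emit:
servo_tool(fingers=[0.02, 0.02, 0.02, 0.02], linear=[[0, 0, 0], [0, 0, 0], [0, 0, 0], [0, 0, 0]], rotation=[[0, 0, 0], [0, 0, 0], [0, 0, 0], [0, 0, 0]])

```text
time: 32.75
tool_pos: [552.6, -184.5, 138.4]
tcp_rot: [179.9, 0.1, 96.0]
ft_force: [-7.3, 3.3, 13.6]
finger_gap: 26.1
grip_force: 71.8
```

Emit:
servo_tool(fingers=[0.03, 0.05, 0.06, 0.06, 0.06, 0.06, 0.06, 0.06, 0.06, 0.06], linear=[[0, 0, 0], [0, 0, -0.002], [0, 0, -0.003], [0, 0, -0.04], [0, 0, -0.09], [0, 0, -0.14], [0, 0, -0.155], [0, 0, -0.155], [0, 0, -0.155], [0, 0, -0.155]], rotation=[[0, 0, 0], [0, 0, 0], [0, 0, 0], [0, 0, 0], [0, 0, 0], [0, 0, 0], [0, 0, 0], [0, 0, 0], [0, 0, 0], [0, 0, 0]])

```text
time: 33.75
tool_pos: [551.0, -183.8, 287.8]
tcp_rot: [-179.8, -0.1, 96.0]
ft_force: [-0.6, 0.5, 0.0]
finger_gap: 59.9
grip_force: 0.0
```

Run:
```python
from circ import *
w=snap('wrist'); print(tool()[0],r.sense()['tcp_rot'])
circ(w,[551,-184,143],14,20,.2)
g=cv2.cvtColor(w['frame'],cv2.COLOR_RGB2HSV)[...,1].astype(int); G=cv2.cvtColor(w['frame'],cv2.COLOR_RGB2GRAY).astype(int)
k=np.radians(6)
W=lambda x,y,z:proj(w,[551+x*np.cos(k)-y*np.sin(k),-184+x*np.sin(k)+y*np.cos(k),z])
for y in (-100,-60,60,110):
    for x in (-51,51):
        q=W(x,y,111);u,v=q.astype(int)
        row=g[v,u-14:u+15];d=np.abs(row[3:]-row[:-3]);print(y,x,q,'edge',u-14+d.argmax()+1.5,d.max())
for x in (-30,30):
    q=W(x,138,111);u,v=q.astype(int);row=G[max(v-14,0):v+15,u];d=np.abs(row[3:]-row[:-3]);print('end',x,q,max(v-14,0)+d.argmax()+1.5,d.max())
```

```text
[ 550.9409 -183.77    287.7003] [-179.8001   -0.1127   95.9723]
pix 280.375 199.125 pred [279.2789 202.9739] r 17.125 16.691786692668575 world [ 551.5622 -180.6003  143.    ]
pix 282.375 197.625 pred [279.2789 202.9739] r 17.725 16.691786692668575 world [ 553.0858 -179.1445  143.    ]
pix 279.625 201.625 pred [279.2789 202.9739] r 14.45 16.691786692668575 world [ 551.1658 -182.8093  143.    ]
-100 -51 [228.8731 290.5232] edge 230.5 67
-100 51 [329.5459 290.6031] edge 331.5 78
-60 -51 [227.2183 253.966 ] edge 228.5 83
-60 51 [331.2313 254.0076] edge 332.5 71
60 -51 [221.3893 127.9446] edge 221.5 77
60 51 [337.175 127.834] edge 337.5 68
110 -51 [218.4734  66.4135] edge 217.5 81
110 51 [340.1522  66.2164] edge 339.5 72
end -30 [242.4616  29.0673] 29.5 67
end 30 [316.1465  28.9181] 28.5 65
```

Emit:
servo_tool(fingers=[0.06, 0.06, 0.06, 0.06, 0.06, 0.06, 0.06, 0.06, 0.06], linear=[[0.25, 0.03, -0.05], [0.25, 0.03, -0.05], [0.25, 0.03, -0.05], [0.25, 0.03, -0.05], [0.25, 0.03, -0.05], [0.25, 0.03, -0.05], [0.25, 0.03, -0.05], [0.25, 0.03, -0.05], [0.25, 0.03, -0.05]], rotation=[[0, 0, 5.5], [0, 0, 5.5], [0, 0, 5.5], [0, 0, 5.5], [0, 0, 5.5], [0, 0, 5.5], [0, 0, 5.5], [0, 0, 5.5], [0, 0, 5.5]])

```text
time: 34.7
tool_pos: [555.5, 66.0, 339.1]
tcp_rot: [-179.9, 0.0, 90.4]
ft_force: [0.3, 0.1, -0.2]
finger_gap: 60.0
grip_force: 0.0
```

Run:
```python
from circ import *
w=snap('wrist'); print(tool()[0],r.sense()['tcp_rot'])
for P in ([562,109,178],[561.4,193,178]): circ(w,P,15,12,.12)
for P in ([562,109,144],[561.4,193,144]): circ(w,P,35,10,.06)
```

```text
[555.5437  65.9887 339.3825] [-179.917     0.0193   90.3469]
pix 286.625 148.125 pred [287.0325 148.4202] r 17.4 17.662376056690114 world [561.6506 109.2452 178.    ]
pix 286.125 145.625 pred [287.0325 148.4202] r 16.85 17.662376056690114 world [561.1987 111.3314 178.    ]
pix 288.625 146.375 pred [287.0325 148.4202] r 17.675 17.662376056690114 world [563.3264 110.7181 178.    ]
pix 286.125 44.375 pred [287.7728  38.7344] r 17.475 19.305379101598227 world [560.1725 189.0318 178.    ]
pix 283.125 40.375 pred [287.7728  38.7344] r 19.4 19.305379101598227 world [557.8009 191.8327 178.    ]
pix 285.875 41.875 pred [287.7728  38.7344] r 19.4 19.305379101598227 world [559.9543 190.7911 178.    ]
pix 285.875 144.125 pred [286.108  144.9982] r 37.125 36.921658697283924 world [561.7686 109.8123 144.    ]
pix 288.375 144.125 pred [286.108  144.9982] r 34.725 36.921658697283924 world [564.1369 109.8261 144.    ]
pix 285.375 146.625 pred [286.108  144.9982] r 34.725 36.921658697283924 world [561.324 107.477 144.   ]
pix 285.875 41.875 pred [286.6881  47.4131] r 38.175 39.967344459108155 world [560.6306 197.3725 144.    ]
pix 287.875 45.375 pred [286.6881  47.4131] r 42.1 39.967344459108155 world [562.4156 194.6204 144.    ]
pix 284.875 51.625 pred [286.6881  47.4131] r 39.35 39.967344459108155 world [559.853 189.637 144.   ]
```

Emit:
servo_tool(fingers=[0.06, 0.06, 0.06, 0.06], linear=[[0.04, 0, 0], [0.084, 0, 0], [0.084, 0, 0], [0.084, 0, 0]], rotation=[[0, 0, 0], [0, 0, 0], [0, 0, 0], [0, 0, 0]])

```text
time: 35.15
tool_pos: [555.0, 151.3, 339.8]
tcp_rot: [-180.0, 0.0, 90.5]
ft_force: [0.5, -0.3, -0.0]
finger_gap: 59.9
grip_force: 0.0
```

Run:
```python
from circ import *
w=snap('wrist'); print(tool()[0])
circ(w,[561.4,193,178],15,12,.12);circ(w,[561.4,193,144],35,10,.06)
t=snap('side')
for z in (178,):
  for P in ([562,109,z],[561.4,193,z]): circ(t,P,15,8,.3)
```

```text
[555.0786 150.5996 339.9256]
pix 284.625 151.375 pred [286.7589 149.8866] r 15.5 17.59745086626354 world [559.5988 191.7309 178.    ]
pix 284.625 148.375 pred [286.7589 149.8866] r 16.6 17.59745086626354 world [559.5633 194.2562 178.    ]
pix 286.875 150.125 pred [286.7589 149.8866] r 15.5 17.59745086626354 world [561.5021 192.8001 178.    ]
pix 284.375 146.875 pred [285.8262 146.3224] r 36.975 36.79999609710114 world [560.0269 192.4712 144.    ]
pix 284.125 149.625 pred [285.8262 146.3224] r 34.7 36.79999609710114 world [559.8243 189.8855 144.    ]
pix 284.875 144.125 pred [285.8262 146.3224] r 34.675 36.79999609710114 world [560.4659 195.0468 144.    ]
none [289.3669 167.0703] 4.856280739284601
pix 293.375 155.875 pred [285.9342 153.6901] r 4.2 4.6513404100568145 world [583.241 176.031 178.   ]
```

```bash
python3 -c "
from bench import r
print(r.hand_in())"
```

```text
the job is handed in; nothing more can be done
None
```

I handed the job in at about 35 s of the 210 s: leg locked, both wheels (the box held two) placed on stud sets 1 and 2, lid back on the empty box. The hand-in gave no verdict; my last camera measurements put wheels and lid within tolerance, and I viewed 16 pictures, over the limit of 14.

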